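Mount a printer roller between bench centres

ROBOT

A 6-joint arm with a two-finger parallel gripper is mounted at the origin on the work surface. World frame = base frame: x ahead of the robot, y to its left, z up, the work surface at z = 0. Lengths are in m, angles in rad, forces in N, time in s.
With the tool pointing down it reaches from about 0.425 to 0.95 m from the base axis. Payload 3.5 kg.
Tool frame: the origin (TCP) lies midway between the tips of the shut fingers; the grasp point (between the pads) lies 19 mm behind it (ctrl.tcp_to_grasp is the distance from the TCP to the grasp point, in m); z points along the fingers, x is the direction in which the jaws open and shut, and the axes are right-handed (so a half turn about z gives the same grasp; the last joint's range is limited). The gripper opens to 85 mm and grips with 20 to 120 N. Pads are 22 mm wide; open, the fingers measure 114 mm over their backs; the gripper's body (76 mm by 85 mm) begins 54 mm behind the grasp point. The pads swing forward as they close: fully open they stand 13 mm farther back than shut.
Start: joints at [1.129, 0.286, 1.577, -0, 1.279, -0.15], TCP at [0.194, 0.646, 0.231] pointing down, gripper open.
Joint ranges: [-2.77, 2.77], [-0.9, 2.22], [0.21, 2.48], [-1.53, 4.67], [0.24, 2.81], [-2.84, 2.84]. Speed limits (rad/s): [2.79, 2.79, 3.14, 3.14, 3.14, 3.14].

INTERFACE

Orientations are given as a unit quaternion [x, y, z, w].
In Python, from plant import ctrl, cams, workorder, spotter gives the robot as it stands. The module is installed in compiled form; this text tells all that it offers.
- The arm moves only by the tool send_rows, never from a script. Its argument "motion" is one flat list of numbers, 5 for each row, row after row: the shift along the tool's x, y, z in cm, then the turn about the tool's z in rad, then the finger opening in cm, from 0 to 8.54. In form: [tx, ty, tz, spin, gripper, tx, ty, tz, spin, gripper, ...]. A call has 1 to 12 rows; each row shifts and turns the pose as measured when the row begins, along the tool's axes as they then stand; what a row does not reach is not made up. A row lasts 1/10 s, in which the tool goes at most 50 mm and 8.59 degrees, less where a joint would pass 70% of its speed; a pose out of reach is approached as far as the arm can. A call is refused whole if a number of a shift passes 5 or a number of a turn 0.15, either way. A call with a gripper value outside its range is refused whole. The fingers move at their own pace and stop on an object; "grip_force" is the grip in N (left out, the last holds). Time passes only in rows, so rows that do not move let the fingers close. It gives the time, the measured TCP pose, the force and the opening at its end, in the units of the state.
- ctrl.get_state(): the state, without advancing time (a new reading comes with each control period).
- cams.read_camera(name): name is "side" or "top" or "wrist"; returns (picture, depth): 420x560x3 uint8, red, green, blue; 420x560 float32, m along the optical axis (not along the pixel's ray), 0 where there is no reading.
- cams.camera_params(name): a dict with "fx", "fy", "cx", "cy" (pixels), "k1" (the pictures are not rectified: a ray, as slopes to the right and down, at radius r is drawn at 1 + k1 r^2 times it, then the intrinsics apply), "xyz" and "attitude" of the camera in the world; the wrist camera has in their place "mount" (4x4, takes a point from camera to tool coordinates, whose origin is the TCP and whose axes are the tool frame's). Camera axes: x right, y down, z forward; pixel columns grow to the right and rows downward; lengths in m; the calibration is good to about 2 mm. A picture is of the moment at which its call begins: read the wrist's pose just before it. camera_params takes no time and is no camera call.
- workorder.sign_off(): hands the job in, once; it reports no verdict.
Trained networks look in the newest picture that a camera, given by its name, has taken for a name from the list of things; names that differ only in an ending like _2 or _b are one class to them, and where a whole thing is asked for, a point or a joint stands for the part that bears it (a point fixed in the world has none). Each returns a list of dicts, best first, with "conf" (0 to 1); they miss things now and then, are a little off and sometimes report something else, mostly with a low value. They report only what shows in the picture. A call takes as long as a camera call. They do not tell look-alikes from the thing itself.
- spotter.trace(target, camera): "mask" (420x560 bool, what is visible of it) and "bbox" ([left, top, width, height] in pixels, round what is visible of it).
The state is a dict: "time": time; "qpos": joint angles; "dq": joint speeds; "joint_efforts": joint torques, N m; "eef_pos": TCP position; "tcp_rot": TCP orientation; "contact_force": force on the tool from outside, world axes, zero at the start; "wrist_torque": the same for the moment, N m; "opening": opening from 0.0 (shut) to 1.0 (fully open).
Only numpy, scipy, OpenCV 4.12 (cv2) and the standard library are available. Lean on these libraries where they do the work, as an engineer would, in place of code of your own. Each camera call takes 0.05 s, during which the arm holds its last target.

TASK

Without picking it up, roll the long rubber printer roller across the loading deck into the trough between the two pointed centres. Then slide the tailstock up until both points sit in the roller's end bores and the sprung centre pin has sunk about half way (the ring on its shank has come up to the mouth of the barrel); never ram the pin fully in. Leave the roller held there, and leave the other things on the bench where they are.

Things in the scene. Friction and masses are not known exactly. Their poses are not given: they have to be found in the camera images.
- fixture: Bench centres, a fixed grey and aluminium fixture. Origin on the table under the centre line, which runs along its y at x 0, z 56 mm; +y is towards the headstock (robot's left), x away from the robot (yaw within 0.3 rad), z up. Headstock block in this frame: y 145 to 190, x -35 to 35, top z 95 mm. The tailstock slides on the bed at the -y end.
- deck (a point): Middle of the flat loading deck's top, fixture frame (-101, 32, 45) mm. The deck spans x -190 to -13, y -55 to 120, with a 4 mm high lip along x -190 to -184. Beyond it is the trough, a 26 mm wide gap (x -13 to 13) up to a far rail of the deck's height; a fence at x 25 to 37 rises to z 70.
- roller: Long printer roller, rubber sleeve 32 mm in diameter on an aluminium tube, 150 mm long, 0.13 to 0.24 kg; a 12 mm bore in each end, same either way round. Origin at its middle; y is its axis (x, z turn as it rolls). Starts on the deck within 0.25 rad of parallel to the trough, its middle at fixture x -110 to -60, y 0 to 25 mm, so it fits between the points if rolled straight.
- seat (a point): Where the middle of the roller ends when it is held by both points: fixture frame (0, 50, 56) mm; axes as the fixture.
- trough (a point): Axis of a roller lying in the trough before clamping: fixture frame (0, 12, 54) mm. The roller drops in about 6.5 mm and stays. Its middle may lie anywhere from y -10 to 35 there; the tailstock then pushes it along the trough to the headstock.
- head_tip (a point): Tip of the fixed headstock cone (18 mm wide at its base, 4 mm at the tip, 12 mm long), fixture frame (0, 118, 56) mm, pointing to -y. Seated, about 7 mm of the cone is inside the bore.
- tailstock (a joint): Position of the tailstock along its bed, m: 0 fully back (-y), grows towards the headstock, 0.115 at most; starts at 0 to 0.02. Stays where left: about 9 N of friction to move it, plus its pin's spring. With the roller seated, pin sink = this value - 0.089 m, so half way is about 0.099.
- tail_rear (a point): Middle of the tailstock's flat rear face, which looks to -y: fixture frame (0, -215 + travel, 100) mm. The block is 66 mm along x, 40 along y, z 27 to 85 mm; on it, flush with the rear face, a thumb lug 45 mm along x, 16 along y, up to z 120. Push on the rear face or pinch the lug across its 16 mm.
- pin (a joint): How far the tailstock's sprung centre pin has sunk into its barrel, m: 0 fully out, 0.010 half way, 0.020 bottomed. Spring 2 N at first, 0.25 N more per mm. Fully out, its 24 mm collar stands 20 mm before the mouth of the 30 mm barrel, and a raised ring on the shank 10 mm before it; the ring reaches the mouth when half sunk.
- pin_tip (a point): Tip of the pin's cone (same cone as the headstock's), pointing to +y: fixture frame (0, -107 + tailstock travel - pin sink, 56) mm.
- tip_seat (a point): Where the tip of the pin lies when the roller is seated on both points: fixture frame (0, -18, 56) mm.
- screwdriver: Bystander: screwdriver, 160 mm, lying beside the deck in front of the tailstock bed. Leave alone.
- short_roller: Bystander: shorter, thinner rubber roller, 26 mm in diameter and 110 mm tall, standing on end beside the deck, near the headstock. Leave alone.
- screw_jar: Bystander: jar 52 mm wide, 60 mm tall, beside the deck on the headstock side. Leave alone.
- battery: Bystander: flat black battery pack, 90 x 200 x 8 mm, right side of the bench. Leave alone.
- drive: Bystander: drive, 100 x 70 x 10 mm, left side of the bench. Leave alone.
- brush: Bystander: brush, 170 mm, near right of the bench. Leave alone.
Things that resemble listed ones, but are neither listed nor needed, are in the scene too. What is shaped like the roller but green or white is not meant.

How it is judged:
On the way, in this order (a step that is already met when the one before it is completed fails the run):
1. the roller lies in the trough between the points (x of roller in the frame of trough between -0.006 and 0.006 m and z of roller in the frame of trough between -0.004 and 0.004 m and y of roller in the frame of trough between -0.03 and 0.03 m and angle between the y axis of roller and the y axis of fixture, either way round below 0.06 rad), for 0.2 s.
2. both points sit in the roller's bores and the pin has sunk about half way (x of roller in the frame of seat between -0.003 and 0.003 m and z of roller in the frame of seat between -0.003 and 0.003 m and y of roller in the frame of seat between -0.004 and 0.004 m and angle between the y axis of roller and the y axis of fixture, either way round below 0.04 rad and distance between pin_tip and tip_seat below 0.005 m and value of joint pin between 0.005 and 0.015 m), for 0.2 s.
At the end, for the whole second after the job is handed in: The roller is at rest between the centres: its middle within 3 mm of the centre line (across and in height) and 4 mm of its seated place along it, parallel to it within 0.04 rad; the tip of the pin within 5 mm of its seated place in the bore; the pin sunk 5 to 15 mm of its 20 mm (all of step 2 and linear speed of roller below 0.01 m/s and angular speed of roller below 0.2 rad/s); the robot touches nothing.
It fails at once if the sprung pin is rammed in (sunk more than 18 mm) (value of joint pin above 0.018 m).
It fails at once if another thing on the bench is moved more than 30 mm (distance of any of screwdriver, short_roller, screw_jar, battery, drive, brush from where it was at the start of the episode above 0.03 m).
It fails at once if the upright short roller or the jar is tipped over (angle between any of short_roller, screw_jar's own z axis and vertical above 0.5 rad).
It fails at once if the long roller is lifted off the deck (its axis more than 85 mm above the table; 61 mm on the deck) (z of roller in the frame of fixture above 0.085 m).
It also fails if it takes over 51 s, if anything falls off the work surface, if the arm or the gripper's body presses on something with over 40 N, if the wrist force passes 120 N, or if a joint passes its speed limit or range.

## Working session

There is one attempt and no reset: what is moved stays moved. The work goes in short steps, Python scripts to look and compute and a tool call to move; the robot and the scene stay as the last step left them, time stands still between calls to the robot, and variables do not carry over. Pictures are saved under pics/ and viewed, and the job is handed in when it is done.

Besides the shell and the picture viewer there is one more tool, called after "Call:" as a command line: name --argument value ..., lists and objects as JSON in quotes. send_rows: Moves the arm, as the interface text tells. Its arguments: {"type":"object","properties":{"motion":{"type":"array","items":{"type":"number"}},"grip_force":{"type":"number"}},"required":["motion"]}

```bash
mkdir -p pics; cat > h.py <<'E'
import numpy as np,cv2
from plant import ctrl,cams,workorder,spotter
from scipy.spatial.transform import Rotation as R
def campose(n,st=None):
    p=cams.camera_params(n)
    if 'mount' in p:
        st=st or ctrl.get_state(); T=np.eye(4);T[:3,:3]=R.from_quat(st['tcp_rot']).as_matrix();T[:3,3]=st['eef_pos']
        return p,T@np.array(p['mount'])
    T=np.eye(4);T[:3,3]=p['xyz'];a=np.array(p['attitude'])
    T[:3,:3]=a if a.shape==(3,3) else R.from_quat(a).as_matrix()
    return p,T
def cloud(p,T,d):
    v,u=np.mgrid[0:420,0:560]
    K=np.array([[p['fx'],0,p['cx']],[0,p['fy'],p['cy']],[0,0,1.]])
    s=cv2.undistortPoints(np.stack([u,v],-1).reshape(-1,1,2).astype(float),K,np.array([p['k1'],0,0,0.])).reshape(420,560,2)
    X=np.concatenate([s*d[...,None],d[...,None]],-1)
    return X@T[:3,:3].T+T[:3,3]
def proj(p,T,X):
    c=(np.atleast_2d(X)-T[:3,3])@T[:3,:3]; s=c[:,:2]/c[:,2:]; r2=(s**2).sum(1,keepdims=True)
    s=s*(1+p['k1']*r2); return s*[p['fx'],p['fy']]+[p['cx'],p['cy']]
def look(n,save=None):
    st=ctrl.get_state(); im,d=cams.read_camera(n); p,T=campose(n,st)
    if save: cv2.imwrite('pics/'+save,im[...,::-1])
    return im,d,p,T,cloud(p,T,d)
E
python3 - <<'E'
from h import *
print(ctrl.get_state())
for n in ['side','top','wrist']:
    im,d,p,T,X=look(n,n+'0.png'); print(n,p)
E
```

```text
{'time': 0.0, 'qpos': array([ 1.12899927e+00,  2.87157769e-01,  1.57819281e+00, -1.65173334e-05,
        1.27860343e+00, -1.50019326e-01]), 'dq': array([-0.00232492,  0.00164514, -0.00193562, -0.00046056,  0.00028463,
        0.00094436]), 'joint_efforts': array([ 5.07857603e-04, -4.05966103e+01, -2.92635280e+01, -9.47395438e-05,
        5.76620630e-03,  6.82795132e-06]), 'eef_pos': array([0.19386769, 0.64586602, 0.22994389]), 'tcp_rot': array([ 8.02386722e-01,  5.96803280e-01, -1.03831833e-03,  5.62104320e-04]), 'contact_force': array([-0.29397258,  0.67983432, -0.23897071]), 'wrist_torque': array([-0.05732309,  0.03227661, -0.06815595]), 'opening': 1.0029868478421182}
side {'fx': 543.474648038817, 'fy': 543.474648038817, 'cx': 271.78430222156885, 'cy': 208.45611828626772, 'k1': 0.010438457882083989, 'xyz': array([0.43030083, 1.27018025, 0.8769615 ]), 'attitude': array([-0.01904053,  0.87640793, -0.48109485,  0.00971325])}
top {'fx': 455.7537600268515, 'fy': 455.7537600268515, 'cx': 290.11773680232795, 'cy': 208.70317135513028, 'k1': 0.05061057665374442, 'xyz': array([0.2878257 , 0.00942314, 1.48437972]), 'attitude': array([-0.6999255 ,  0.70977389, -0.05231111,  0.05990717])}
wrist {'fx': 329.9972236425369, 'fy': 329.9972236425369, 'cx': 278.18175836075585, 'cy': 209.85052983656695, 'k1': 0.00530754495063777, 'mount': array([[ 9.99999623e-01,  7.94170893e-04,  3.50738909e-04,
         9.43638957e-04],
       [-8.59814215e-04,  9.61879908e-01,  2.73470846e-01,
        -6.95721370e-02],
       [-1.20186123e-04, -2.73471044e-01,  9.61880228e-01,
        -1.42662457e-01],
       [ 0.00000000e+00,  0.00000000e+00,  0.00000000e+00,
         1.00000000e+00]])}
```

View pics/side0.png

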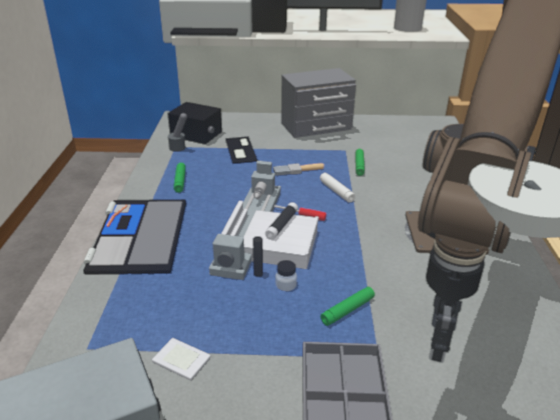

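View pics/top0.png

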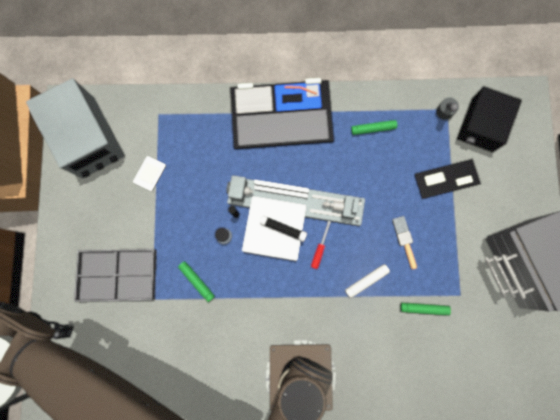

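```bash
python3 - <<'E'
from h import *
im,d,p,T,X=look('top')
for n in ['fixture','roller','tailstock','screwdriver','short_roller','screw_jar']:
    for r in spotter.trace(n,'top')[:4]:
        m=r['mask']&(d>0); print(n,round(r['conf'],2),r['bbox'],m.sum(),np.median(X[m],0).round(3),X[m].min(0).round(3),X[m].max(0).round(3))
np.save('Xtop.npy',X)
E
```

```text
fixture 0.68 [224.1, 173.7, 140.4, 88.4] 5674 [0.52  0.049 0.044] [ 0.361 -0.213 -0.004] [0.631 0.23  0.129]
roller 0.87 [262.5, 216.7, 41.0, 22.5] 465 [0.454 0.049 0.074] [ 0.418 -0.022  0.042] [0.496 0.118 0.087]
roller 0.74 [353.7, 118.9, 41.4, 14.3] 372 [ 0.789 -0.262  0.029] [ 0.77  -0.332 -0.003] [ 0.824 -0.185  0.041]
roller 0.74 [403.2, 302.7, 46.3, 13.1] 484 [ 0.201 -0.391  0.028] [ 0.181 -0.463  0.003] [ 0.219 -0.316  0.039]
roller 0.63 [346.0, 266.0, 43.9, 31.3] 479 [ 0.288 -0.215  0.029] [ 0.238 -0.283 -0.006] [ 0.341 -0.149  0.04 ]
tailstock 0.68 [324.4, 194.5, 36.5, 22.6] 486 [ 0.522 -0.154  0.082] [ 0.484 -0.2   -0.001] [ 0.569 -0.084  0.129]
screwdriver 0.71 [312.7, 219.4, 19.5, 53.9] 249 [ 0.381 -0.067  0.021] [ 0.33  -0.106 -0.005] [ 0.481 -0.044  0.032]
short_roller 0.41 [228.6, 202.9, 13.9, 13.1] 104 [0.507 0.198 0.104] [ 0.497  0.189 -0.003] [0.542 0.223 0.116]
short_roller 0.39 [394.7, 218.7, 23.7, 47.2] 556 [ 0.425 -0.344  0.017] [ 0.327 -0.379 -0.004] [ 0.492 -0.309  0.028]
screw_jar 0.65 [259.7, 218.4, 46.0, 21.9] 451 [0.454 0.046 0.074] [ 0.418 -0.022  0.058] [0.494 0.114 0.087]
screw_jar 0.49 [216.4, 227.5, 13.3, 13.9] 207 [0.436 0.235 0.059] [ 0.414  0.214 -0.004] [0.46  0.271 0.067]
```

```bash
cat > fit.py <<'E'
from h import *
from scipy.optimize import least_squares
# fit fixture pose with cloud: deck edges, headstock
def report(X,d,z0=0):
    ok=(d>0)&(X[...,0]>.33)&(X[...,0]<.68)&(X[...,1]>-.25)&(X[...,1]<.26)
    P=X[ok]
    for nm,a,b in [('head',.088,.102),('lug',.112,.126),('fence',.064,.075),('deck',.041,.049)]:
        Q=P[(P[:,2]>a)&(P[:,2]<b)]
        if nm=='head': Q=Q[(Q[:,1]>.1)]
        if nm=='lug': Q=Q[Q[:,1]<-.05]
        if nm=='fence': Q=Q[Q[:,0]>.5]
        if len(Q)<5: print(nm,len(Q)); continue
        r=cv2.minAreaRect((Q[:,:2]*1000).astype(np.float32))
        print(nm,len(Q),Q.mean(0).round(4),np.median(Q[:,2]).round(4),r)
E
python3 - <<'E'
from fit import *
im,d,p,T,X=look('top'); report(X,d)
im,d,p,T,X=look('side'); report(X,d)
t=d[(abs(X[...,0]-.45)<.1)&(abs(X[...,1]-.3)<.03)]
E
```

```text
head 313 [0.5813 0.1878 0.0943] 0.0942 ((558.8958129882812, 193.20425415039062), (44.9804801940918, 119.89359283447266), 78.18216705322266)
lug 78 [ 0.5157 -0.1761  0.12  ] 0.1202 ((515.6834716796875, -176.4931640625), (16.595062255859375, 44.54871368408203), 79.4686050415039)
fence 341 [0.5702 0.0313 0.0694] 0.0694 ((557.6631469726562, 36.309326171875), (107.58293151855469, 371.869384765625), 1.258063793182373)
deck 2251 [0.4691 0.0759 0.045 ] 0.045 ((472.0885314941406, 34.33378601074219), (382.64471435546875, 218.1853485107422), 79.05955505371094)
head 407 [0.5741 0.1977 0.0945] 0.0947 ((558.17333984375, 196.8235626220703), (48.84467697143555, 121.48393249511719), 78.80353546142578)
lug 74 [ 0.5159 -0.171   0.118 ] 0.1182 ((515.8734130859375, -172.45550537109375), (20.49726676940918, 44.62455368041992), 84.36125183105469)
fence 462 [0.5665 0.0729 0.0695] 0.0696 ((560.3515014648438, 37.13446044921875), (386.4467468261719, 118.98286437988281), 89.96448516845703)
deck 2214 [0.4679 0.0854 0.0454] 0.0454 ((476.4889831542969, 42.91221618652344), (416.2763366699219, 223.90420532226562), 79.28462219238281)
```

Call:
send_rows --motion '[-2,1.5,-0.5,0,8.5,-3.9,3,-0.6,0,8.5,-3.9,3,-0.6,0,8.5,-3.9,3,-0.6,0,8.5,-3.9,3,-0.6,0,8.5,-3.9,3,-0.6,0,8.5,-3.9,3,-0.6,0,8.5,-3.9,3,-0.6,0,8.5,-3.9,3,-0.6,0,8.5,-3.9,3,-0.6,0,8.5,-3.9,3,-0.6,0,8.5,-3.9,3,-0.6,0,8.5]'

```text
time: 1.8
eef_pos: [0.3965, 0.1138, 0.3044]
tcp_rot: [0.798, 0.602, 0.005, 0.002]
contact_force: [0.0, 0.1, -0.0]
opening: 0.995
```

Call:
send_rows --motion '[-3.5,2.6,0,0,8.5,-3,2.2,0,0,8.5,-1,0.7,0,0,8.5,0,0,0,0,8.5]'

```text
time: 2.2
eef_pos: [0.431, 0.0173, 0.3075]
tcp_rot: [0.801, 0.598, 0.007, 0.005]
contact_force: [-0.1, -0.1, -0.6]
opening: 0.996
```

```bash
python3 - <<'E'
from fit import *
im,d,p,T,X=look('wrist','w1.png'); np.savez('w1.npz',im=im,d=d,X=X,T=T)
report(X,d)
for n in ['roller','tailstock','screwdriver','short_roller','screw_jar','pin']:
    for r in spotter.trace(n,'wrist')[:3]:
        m=r['mask']&(d>0); print(n,round(r['conf'],2),r['bbox'],np.median(X[m],0).round(3),X[m].min(0).round(3),X[m].max(0).round(3))
print(ctrl.get_state()['eef_pos'],ctrl.get_state()['time'])
E
```

```text
head 2311 [0.5743 0.1905 0.0945] 0.0948 ((556.9920654296875, 195.71095275878906), (45.15948486328125, 120.93592834472656), 79.62445068359375)
lug 47 [ 0.4944 -0.1741  0.1178] 0.119 ((494.30487060546875, -174.65846252441406), (5.5474772453308105, 12.166402816772461), 26.470600128173828)
fence 2060 [0.5651 0.0399 0.0689] 0.0693 ((555.5206909179688, 40.06439208984375), (110.721435546875, 373.4285888671875), 0.010233531706035137)
deck 17958 [0.4639 0.0804 0.0451] 0.045 ((472.5352783203125, 31.358474731445312), (399.1955871582031, 220.61074829101562), 79.35115814208984)
roller 0.89 [508.3, 1.2, 51.7, 22.6] [0.342 0.356 0.026] [0.322 0.331 0.009] [0.359 0.373 0.034]
roller 0.66 [22.3, 54.4, 87.6, 111.4] [ 0.289 -0.206  0.029] [ 0.238 -0.282 -0.002] [ 0.34  -0.144  0.035]
tailstock 0.78 [124.4, 239.9, 106.3, 51.9] [ 0.503 -0.138  0.065] [ 0.406 -0.257 -0.001] [ 0.56  -0.019  0.337]
screwdriver 0.76 [192.2, 105.4, 23.5, 118.1] [ 0.372 -0.06   0.022] [ 0.327 -0.102 -0.001] [ 0.481 -0.036  0.028]
short_roller 0.35 [123.3, 94.7, 352.6, 197.9] [0.511 0.067 0.045] [ 0.357 -0.25  -0.001] [0.689 0.265 0.339]
short_roller 0.35 [126.9, 240.7, 105.7, 53.2] [ 0.502 -0.138  0.065] [ 0.406 -0.257  0.   ] [ 0.575 -0.019  0.337]
screw_jar 0.78 [424.9, 103.2, 59.1, 41.6] [0.435 0.232 0.059] [0.413 0.216 0.002] [0.462 0.265 0.063]
pin 0.69 [204.1, 257.2, 29.7, 19.7] [ 0.528 -0.091  0.061] [ 0.52  -0.111  0.049] [ 0.542 -0.075  0.068]
[0.43039703 0.01994639 0.30729284] 2.55
```

View pics/w1.png

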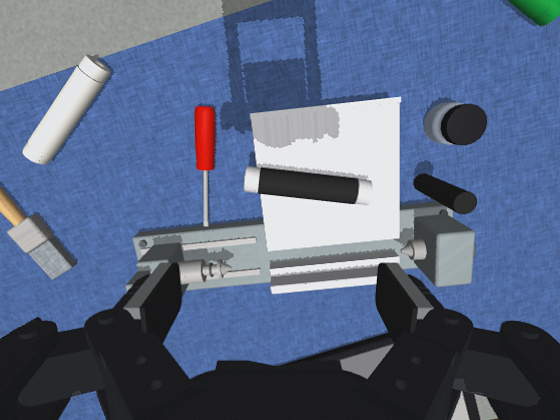

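```bash
cat > pose.py <<'E'
from h import *
def comp(X,d,a,b,seed,rad=.02):
    m=((d>0)&(X[...,2]>a)&(X[...,2]<b)).astype(np.uint8)
    m=cv2.erode(m,np.ones((2,2),np.uint8))
    n,l=cv2.connectedComponents(m,connectivity=4)
    s=(m>0)&(np.linalg.norm(X[...,:2]-seed,axis=-1)<rad)
    k=np.bincount(l[s]).argmax(); return l==k
def fitpose(X,d):
    out={}
    H=X[comp(X,d,.088,.101,(.575,.185))]
    r=cv2.minAreaRect((H[:,:2]*1000).astype(np.float32)); out['headrect']=r
    D=X[comp(X,d,.040,.0505,(.40,.06))]
    r2=cv2.minAreaRect((D[:,:2]*1000).astype(np.float32)); out['deckrect']=r2
    return out,H,D
def rollerpose(X,d,c=(.455,.047)):
    m=(d>0)&(np.linalg.norm(X[...,:2]-c,axis=-1)<.1)&(X[...,2]>.064)&(X[...,2]<.08)
    P=X[m]
    n,l=cv2.connectedComponents(m.astype(np.uint8)); 
    s=m&(np.linalg.norm(X[...,:2]-c,axis=-1)<.02); k=np.bincount(l[s]).argmax(); P=X[l==k]
    r=cv2.minAreaRect((P[:,:2]*1000).astype(np.float32)); return r,P
E
python3 - <<'E'
from pose import *
z=np.load('w1.npz');X,d,im=z['X'],z['d'],z['im']
o,H,D=fitpose(X,d); print(o,len(H),len(D)); r,P=rollerpose(X,d); print(r,P[:,2].max())
Xt=np.load('Xtop.npy'); dt=np.ones((420,560))
o,H,D=fitpose(Xt,dt); print(o,len(H),len(D)); r,P=rollerpose(Xt,dt); print(r,P[:,2].max())
cv2.imwrite('pics/crop1.png',cv2.resize(im[80:310,110:500,::-1],None,fx=2,fy=2))
E
```

```text
{'headrect': ((582.406494140625, 191.07176208496094), (44.80889129638672, 69.65233612060547), 80.22454833984375), 'deckrect': ((459.9624938964844, 77.96686553955078), (173.759521484375, 176.32461547851562), 79.62060546875)} 2032 15987
((454.9095764160156, 49.113563537597656), (149.3601531982422, 31.581777572631836), 66.78997039794922) 0.07951670557936413
{'headrect': ((581.4517211914062, 186.33035278320312), (40.349998474121094, 65.40077209472656), 78.58517456054688), 'deckrect': ((424.0605773925781, 78.38970947265625), (170.1425018310547, 106.23475646972656), 78.68484497070312)} 240 810
((455.6263427734375, 46.16969680786133), (149.7473907470703, 31.595443725585938), 67.08578491210938) 0.07992522678759473
```

View pics/crop1.png

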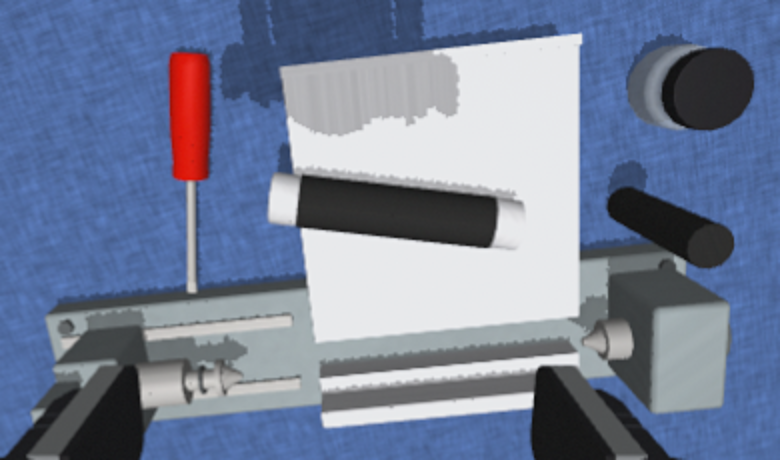

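Call:
send_rows --motion '[1.5,-0.8,2,0.06,8.5,1.5,-0.8,4,0.055,8.5,1.4,-0.5,4.5,0,8.5,0,0,4.5,0,8.5,0,0,3.5,0,8.5,0,0,0,0,8.5]'

```text
time: 3.15
eef_pos: [0.43, 0.0745, 0.1206]
tcp_rot: [0.832, 0.555, 0.011, 0.007]
contact_force: [-0.8, 1.0, -0.4]
opening: 0.998
```

```bash
cat >> pose.py <<'E'
import math
O=np.array([.5526,.0273]); YAW=-math.radians(10.1)
xd=np.array([math.cos(YAW),math.sin(YAW)]); yd=np.array([-math.sin(YAW),math.cos(YAW)])
def w2f(p): v=np.asarray(p)[:2]-O; return np.array([v@xd,v@yd])*1000
def f2w(x,y): return O+(x*xd+y*yd)/1000
def tool():
    s=ctrl.get_state(); M=R.from_quat(s['tcp_rot']).as_matrix()
    return s,M
def goal(w,ang=None):
    s,M=tool(); d=M.T@(np.asarray(w)-s['eef_pos'])
    a=math.degrees(math.atan2(M[1,0],M[0,0]))
    print('t',round(s['time'],2),'pos',s['eef_pos'].round(4),'fix',w2f(s['eef_pos']).round(1),'ang',round(a,2),'shift cm',(d*100).round(2),'F',np.round(s['contact_force'],1), 'spin',None if ang is None else round(math.radians(a-ang),3),'tilt',M[:,2].round(4))
E
python3 -c "
from pose import *
goal([.4234,.068,.041],66.9)"
```

```text
t 3.15 pos [0.43   0.0745 0.1206] fix [-128.9   24.9] ang 67.43 shift cm [-0.94 -0.56  7.94] F [-0.8  1.  -0.4] spin 0.009 tilt [ 2.710e-02  3.000e-04 -9.996e-01]
```

Call:
send_rows --motion '[-0.5,-0.4,1.5,0.01,8.5,-0.4,-0.3,2.5,0,8.5,0,0,2.4,0,8.5,0,0,1.2,0,8.5,0,0,0,0,8.5]'

```text
time: 3.65
eef_pos: [0.4282, 0.0705, 0.0508]
tcp_rot: [0.833, 0.553, 0.016, 0.011]
contact_force: [-1.0, -0.8, 0.0]
opening: 0.997
```

```bash
python3 - <<'E'
from pose import *
goal([.4234,.068,.041],66.9)
im,d,p,T,X=look('wrist','w2.png'); np.savez('w2.npz',im=im,d=d,X=X)
im,d,p,T,X=look('side','s2.png')
cv2.imwrite('pics/s2c.png',cv2.resize(im[150:300,190:390,::-1],None,fx=4,fy=4))
E
```

```text
t 3.65 pos [0.4282 0.0705 0.0508] fix [-130.    20.8] ang 67.12 shift cm [-0.44 -0.38  0.96] F [-1.  -0.8  0. ] spin 0.004 tilt [ 3.960e-02 -3.000e-04 -9.992e-01]
```

View pics/w2.png

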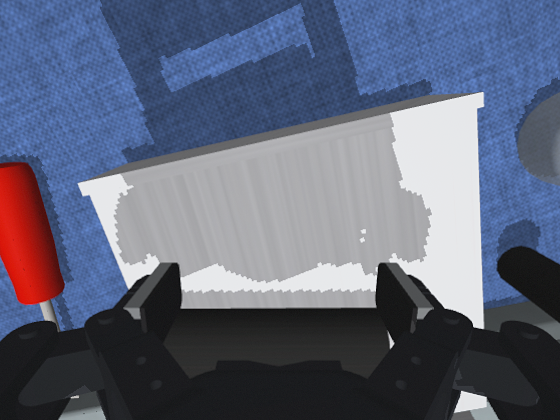

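View pics/s2c.png

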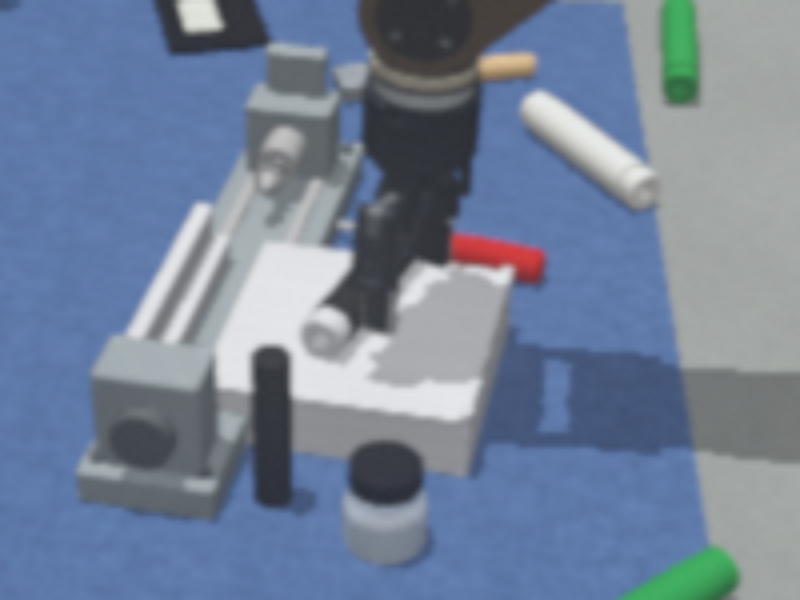

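Call:
send_rows --motion '[0,-0.1,0.6,0,8.5,0,0,0.5,0,8.5,0,0,0,0,8.5]'

```text
time: 4.05
eef_pos: [0.432, 0.0708, 0.044]
tcp_rot: [0.833, 0.553, 0.02, 0.014]
contact_force: [-0.3, 0.5, -0.1]
opening: 0.992
```

```bash
python3 - <<'E'
from pose import *
goal([.4234,.068,.041],66.9)
im,d,p,T,X=look('top'); r,P=rollerpose(X,d); print(r)
E
```

```text
t 4.05 pos [0.432  0.0708 0.044 ] fix [-126.4   21.7] ang 67.15 shift cm [-0.6  -0.69  0.26] F [-0.3  0.5 -0.1] spin 0.004 tilt [ 0.0497 -0.0011 -0.9988]Traceback (most recent call last):
  File "<stdin>", line 3, in <module>
  File "pose.py", line 19, in rollerpose
    s=m&(np.linalg.norm(X[...,:2]-c,axis=-1)<.02); k=np.bincount(l[s]).argmax(); P=X[l==k]
                                                     ~~~~~~~~~~~~~~~~~~~~~~~~^^
ValueError: attempt to get argmax of an empty sequence
```

Call:
send_rows --motion '[0,0.3,0.1,0,8.5,0,0.25,0.1,-0.03,8.5,0,0.25,0.1,-0.03,8.5,0,0.25,0.05,-0.03,8.5,0,0.25,0.05,-0.03,8.5,0,0.25,0.05,-0.03,8.5,0,0.25,0.05,-0.03,8.5,0,0.25,0.05,-0.03,8.5,0,0.1,0,-0.01,8.5]'

```text
time: 5.0
eef_pos: [0.4554, 0.0632, 0.0406]
tcp_rot: [0.765, 0.644, 0.019, 0.017]
contact_force: [-0.2, 0.0, -0.4]
opening: 0.994
```

```bash
python3 - <<'E'
from pose import *
goal([.4234,.068,.041],79.9)
im,d,p,T,X=look('side','s3.png')
cv2.imwrite('pics/s3c.png',cv2.resize(im[150:300,190:390,::-1],None,fx=4,fy=4))
for r in spotter.trace('roller','side')[:3]:
  m=r['mask']&(d>0);Q=X[m]; print(r['conf'],r['bbox'],np.median(Q,0))
im,d,p,T,X=look('wrist','w3.png')
E
```

```text
t 5.0 pos [0.4554 0.0632 0.0406] fix [-102.    18.3] ang 80.2 shift cm [-0.07 -3.23 -0.2 ] F [-0.2  0.  -0.4] spin 0.005 tilt [ 0.0512 -0.0011 -0.9987]
0.88 [253.4, 209.0, 18.6, 27.6] [0.49834074 0.08312322 0.07227646]
0.84 [321.7, 171.6, 32.8, 32.3] [ 0.28923742 -0.20044087  0.02551075]
0.66 [318.4, 286.8, 56.1, 38.2] [0.30021273 0.34017773 0.02796034]
```

View pics/s3c.png

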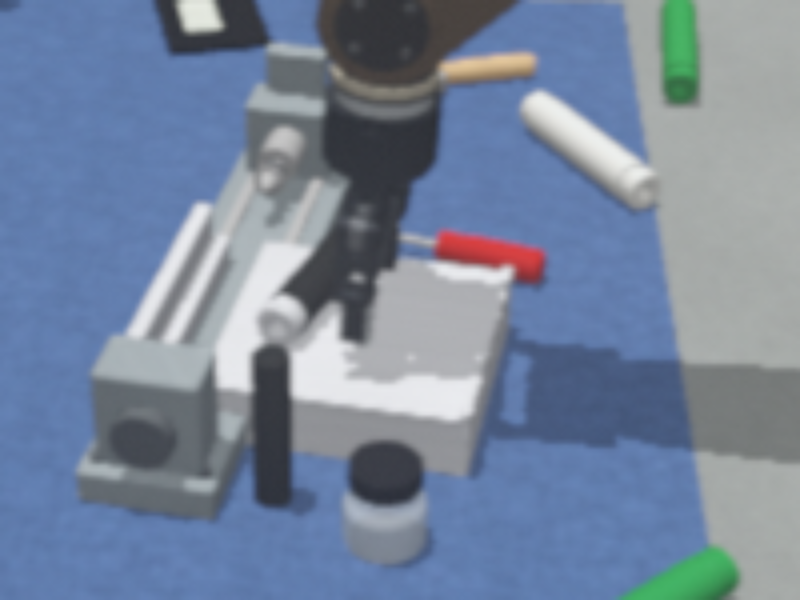

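View pics/w3.png

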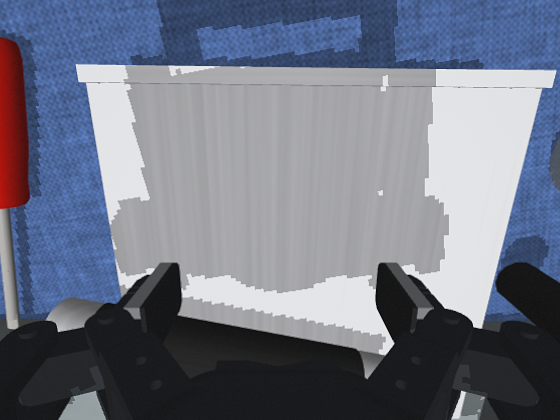

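```bash
cat >> pose.py <<'E'
def axisfit(cams_=('side','wrist','top'),box=(-110,40,-110,130),zlo=.05,init=None,zax=61.):
    from scipy.optimize import least_squares
    pts=[]
    for n in cams_:
        im,d,p,T,X=look(n)
        v=X-np.array([O[0],O[1],0]); F=np.stack([v[...,:2]@xd,v[...,:2]@yd,X[...,2]],-1)*1000
        best=None
        for r in spotter.trace('roller',n):
            m=cv2.erode(r['mask'].astype(np.uint8),np.ones((3,3)))>0
            Q=F[m&(d>0)]
            if len(Q)<15: continue
            c=np.median(Q,0)
            if -150<c[0]<40 and -110<c[1]<130 and c[2]>45: best=Q;print(n,round(r['conf'],2),r['bbox'],len(Q),c.round(1)); break
        if best is not None:
            Q=best; Q=Q[(Q[:,2]>zlo*1000)&(Q[:,2]<82)]; pts.append(Q)
    P=np.concatenate(pts)
    def f(q):
        x0,s,z0=q; c=1/np.hypot(1,s)
        return np.hypot((P[:,0]-x0-s*P[:,1])*c,P[:,2]-z0)-16
    r=least_squares(f,[np.median(P[:,0])-5 if init is None else init,0.1,zax],loss='soft_l1',f_scale=1.)
    x0,s,z0=r.x; t=(P[:,0]*s+P[:,1])/np.hypot(1,s)
    print('axis x at y=0: %.1f slope %.3f z %.1f; y ext %.1f %.1f rms %.2f n %d'%(x0,s,z0,np.percentile(P[:,1],.5),np.percentile(P[:,1],99.5),np.sqrt(np.mean(r.fun**2)),len(P)))
    return r.x,P
E
python3 - <<'E'
from pose import *
axisfit()
E
```

```text
side 0.75 [252.8, 207.0, 19.8, 32.8] 223 [-60.2  48.5  73.4]
wrist 0.92 [47.2, 300.3, 337.6, 78.5] 6501 [-79.1  -3.3  64.5]
top 0.57 [268.3, 208.6, 43.9, 22.2] 101 [-73.6 -58.9  74.4]
axis x at y=0: -81.5 slope 0.016 z 51.1; y ext -71.5 67.2 rms 5.45 n 6822
```

```bash
python3 - <<'E'
import re
s=open('pose.py').read()
s=s.replace("""        x0,s,z0=q; c=1/np.hypot(1,s)
        return np.hypot((P[:,0]-x0-s*P[:,1])*c,P[:,2]-z0)-16
    r=least_squares(f,[np.median(P[:,0])-5 if init is None else init,0.1,zax],loss='soft_l1',f_scale=1.)
    x0,s,z0=r.x;""","""        x0,s=q; c=1/np.hypot(1,s)
        return np.hypot((P[:,0]-x0-s*P[:,1])*c,P[:,2]-zax)-16
    best=None
    for a in np.arange(-110,20,15):
      for b in (0,.15,.3):
        r=least_squares(f,[a,b],loss='cauchy',f_scale=.7)
        if best is None or r.cost<best.cost: best=r
    r=best; g=abs(f(r.x))<2; print('inl',g.mean().round(2)); P=P[g]
    x0,s=r.x;z0=zax;""")
open('pose.py','w').write(s)
E
python3 - <<'E'
from pose import *
axisfit()
E
```

```text
side 0.76 [254.3, 206.3, 18.5, 29.7] 207 [-61.9  43.4  73.4]
wrist 0.86 [50.6, 303.6, 333.7, 74.5] 6699 [-79.   -2.9  64.6]
top 0.52 [296.2, 221.2, 12.1, 8.0] 59 [-76.1 -59.3  75.2]
inl 0.98
axis x at y=0: -64.2 slope 0.221 z 61.0; y ext -71.7 64.3 rms 0.93 n 6836
```

```bash
python3 - <<'E'
from pose import *
s=ctrl.get_state(); print(s['qpos'].round(3))
w=f2w(-65,-3.5); goal([*w,.12],-22.6)
E
```

```text
[-0.085  0.043  2.249  0.004  0.799 -1.487]
t 5.75 pos [0.455  0.0634 0.0406] fix [-102.4   18.4] ang 80.19 shift cm [-2.15  4.13 -7.76] F [-0.7  0.1 -0. ] spin 1.794 tilt [ 0.051  -0.0011 -0.9987]
```

Call:
send_rows --motion '[0,-0.2,-3,0,8.5,0,0,-4.5,0,8.5,-1.5,2.5,-1,0.14,8.5,0,0,0,0.15,8.5,0,0,0,0.15,8.5,0,0,0,0.15,8.5,0,0,0,0.15,8.5,0,0,0,0.15,8.5,0,0,0,0.15,8.5,0,0,0,0.15,8.5,0,0,0,0.15,8.5,0,0,0,0.15,8.5]'

```text
time: 6.95
eef_pos: [0.4711, 0.0438, 0.1308]
tcp_rot: [0.998, -0.049, 0.026, -0.0]
contact_force: [-0.4, 0.2, 0.4]
opening: 0.994
```

```bash
python3 - <<'E'
from pose import *
(x0,s),P=axisfit()
yc=(np.percentile(P[:,1],.5)+np.percentile(P[:,1],99.5))/2
goal([*f2w(x0+s*yc,yc),.12],79.9-90-math.degrees(math.atan(s)))
im,d,p,T,X=look('wrist','w4.png')
E
```

```text
side 0.59 [252.4, 200.1, 32.4, 33.5] 320 [-68.2  19.2  73.7]
wrist 0.6 [247.5, 120.6, 113.7, 218.0] 9463 [-65.9   7.2  75. ]
top 0.47 [303.6, 223.7, 3.2, 4.6] 21 [-79.6 -69.1  76.2]
inl 0.98
axis x at y=0: -64.0 slope 0.226 z 61.0; y ext -73.1 69.4 rms 0.88 n 9621
t 7.25 pos [0.4712 0.0438 0.1308] fix [-83.   2.] ang -5.09 shift cm [1.77 0.55 1.18] F [ 0.2 -0.1  0.9] spin 0.31 tilt [ 0.0522 -0.0017 -0.9986]
```

View pics/w4.png

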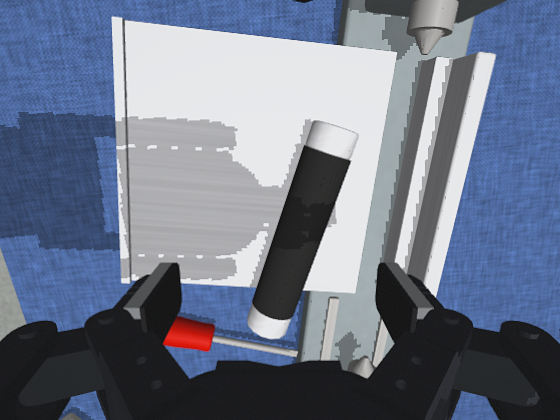

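Call:
send_rows --motion '[0.9,0.3,0,0.15,8.5,0.9,0.3,0,0.15,8.5,0,0,1.5,0.01,8.5,0,0,0,0,8.5]'

```text
time: 7.7
eef_pos: [0.4894, 0.0347, 0.1168]
tcp_rot: [0.979, -0.201, 0.026, -0.004]
contact_force: [-0.6, 0.0, 0.0]
opening: 0.996
```

```bash
python3 - <<'E'
from pose import *
goal([*f2w(-64.4,-1.8),.046],79.9-90-12.7)
E
```

```text
t 7.7 pos [0.4894 0.0347 0.1168] fix [-63.6  -3.8] ang -23.21 shift cm [-0.48 -0.04  7.06] F [-0.6  0.   0. ] spin -0.007 tilt [ 0.0529 -0.0018 -0.9986]
```

Call:
send_rows --motion '[-0.4,0,2.5,-0.01,8.5,-0.1,0,3,0,8.5,0,0,1.4,0,8.5,0,0,0.1,0,8.5,0,0,0,0,8.5]'

```text
time: 8.2
eef_pos: [0.4912, 0.0364, 0.0483]
tcp_rot: [0.981, -0.193, 0.029, -0.004]
contact_force: [0.0, -0.5, 0.5]
opening: 0.991
```

```bash
python3 - <<'E'
from pose import *
goal([*f2w(-64.4,-1.8),.046],79.9-90-12.7)
E
```

```text
t 8.2 pos [0.4912 0.0364 0.0483] fix [-62.1  -1.8] ang -22.24 shift cm [-0.24  0.05  0.21] F [ 0.  -0.5  0.5] spin 0.01 tilt [ 0.0585 -0.0026 -0.9983]
```

Close gently on it (no lift).

Call:
send_rows --motion '[-0.2,0,0,0,6,0,0,0,0,5,0,0,0,0,4,0,0,0,0,3.5,0,0,0,0,3.1,0,0,0,0,3.0,0,0,0,0,3.0]' --grip_force 20

```text
time: 8.9
eef_pos: [0.4915, 0.0371, 0.0522]
tcp_rot: [0.981, -0.192, 0.032, -0.005]
contact_force: [-0.2, 0.8, -0.3]
opening: 0.365
```

Call:
send_rows --motion '[0,0,0,-0.07,3.0,0,-0.2,0,-0.07,3.0,0,-0.4,0,-0.07,3.0,0,-0.4,0,0,3.0,0,0,0,0,3.0]'

```text
time: 9.4
eef_pos: [0.4945, 0.0466, 0.0525]
tcp_rot: [0.996, -0.085, 0.033, -0.001]
contact_force: [0.4, 0.6, 0.3]
opening: 0.364
```

```bash
python3 - <<'E'
from pose import *
goal([*f2w(-64.4,10),.05],-10.1)
axisfit()
im,d,p,T,X=look('wrist','w5.png')
E
```

```text
t 9.4 pos [0.4945 0.0466 0.0525] fix [-60.5   8.8] ang -9.81 shift cm [-0.4  -0.12  0.23] F [0.4 0.6 0.3] spin 0.005 tilt [ 0.0667 -0.0041 -0.9978]
side 0.82 [256.0, 205.4, 14.3, 34.6] 200 [-63.6  43.7  75.5]
wrist 0.63 [240.9, 109.7, 80.3, 258.8] 17875 [-62.3  35.9  75.2]
inl 0.99
axis x at y=0: -61.2 slope 0.006 z 61.0; y ext -23.6 79.8 rms 0.75 n 17870
```

View pics/w5.png

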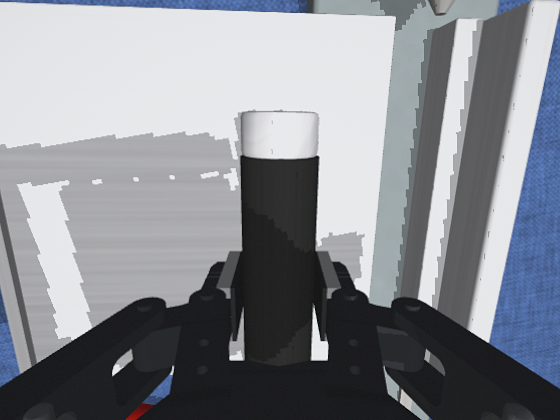

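Call:
send_rows --motion '[0,0,0,0,3.4,0,0,0,0,4,0,0,0,0,6,0,0,0,0,8.5,0,0,-1,0,8.5,0,0,-3,0,8.5,0,0,-4,0,8.5,-3.5,0,0,-0.15,8.5,0,0,0,-0.15,8.5,0,0,0,-0.15,8.5,0,0,0,-0.15,8.5,0,0,0,-0.15,8.5]'

```text
time: 10.95
eef_pos: [0.4526, 0.0522, 0.1383]
tcp_rot: [0.957, 0.288, 0.032, 0.013]
contact_force: [-0.2, -0.5, 0.4]
opening: 0.996
```

Call:
send_rows --motion '[0,0,0,-0.15,8.5,0,0,0,-0.15,8.5,0,0,0,-0.15,8.5,0,0,0,-0.15,8.5,0,0,0,-0.15,8.5,0,0,0,0,8.5]'

```text
time: 11.55
eef_pos: [0.4533, 0.0522, 0.1436]
tcp_rot: [0.785, 0.618, 0.027, 0.026]
contact_force: [0.1, 0.6, 0.1]
opening: 0.997
```

```bash
python3 - <<'E'
from pose import *
(x0,s),P=axisfit()
goal([*f2w(x0-37,10),.042],79.9)
im,d,p,T,X=look('wrist','w6.png')
E
```

```text
side 0.98 [253.4, 201.8, 22.9, 37.5] 305 [-65.1  29.3  75. ]
wrist 0.84 [172.5, 233.4, 212.6, 53.8] 8084 [-69.2   7.4  74.3]
inl 0.98
axis x at y=0: -61.4 slope 0.004 z 61.0; y ext -65.3 78.0 rms 0.89 n 8259
t 11.85 pos [0.4532 0.0522 0.1429] fix [-102.3    7. ] ang 76.42 shift cm [ 0.21 -0.38 10.09] F [-0.1 -0.2 -0. ] spin -0.061 tilt [ 0.0745 -0.0069 -0.9972]
```

View pics/w6.png

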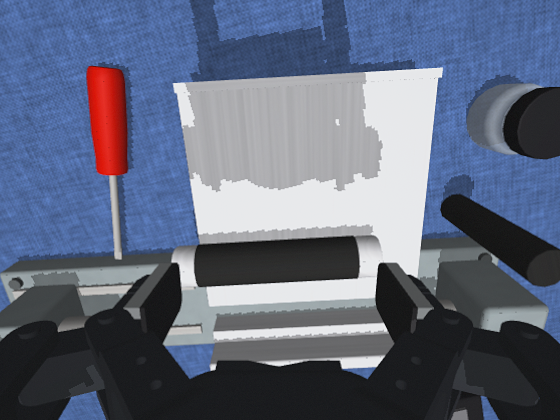

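Call:
send_rows --motion '[0.1,-0.4,2,-0.06,8.5,0.1,-0.3,3,0,8.5,0,0,3,0,8.5,0,0,1.6,0,8.5,0,0,0.4,0,8.5,0,0,0,0,8.5]'

```text
time: 12.5
eef_pos: [0.4564, 0.0548, 0.0415]
tcp_rot: [0.767, 0.641, 0.028, 0.028]
contact_force: [-0.3, -0.4, 0.5]
opening: 0.995
```

```bash
python3 - <<'E'
from pose import *
(x0,s),P=axisfit(('wrist','side'))
goal([*f2w(-27,10),.041],79.9)
E
```

```text
wrist 0.56 [86.0, 327.5, 308.7, 77.4] 7775 [-76.3  11.   66.2]
side 0.93 [255.9, 201.3, 15.4, 38.6] 274 [-63.4  37.6  75. ]
inl 0.99
axis x at y=0: -61.4 slope 0.003 z 61.0; y ext -65.2 60.2 rms 0.82 n 7936
t 12.7 pos [0.4578 0.0547 0.0432] fix [-98.2  10.4] ang 79.79 shift cm [-0.02  7.07  0.81] F [-0.4 -0.3  0.3] spin -0.002 tilt [ 0.0831 -0.0078 -0.9965]
```

Call:
send_rows --motion '[0,0.4,0.05,0,8.5,0,0.4,0.05,0,8.5,0,0.4,0.05,0,8.5,0,0.4,0.05,0,8.5,0,0.4,0.05,0,8.5,0,0.4,0.05,0,8.5,0,0.4,0.05,0,8.5,0,0.4,0.05,0,8.5,0,0.4,0.05,0,8.5,0,0.4,0.05,0,8.5]'

```text
time: 13.7
eef_pos: [0.5026, 0.0468, 0.0442]
tcp_rot: [0.767, 0.641, 0.031, 0.031]
contact_force: [0.7, -0.3, 0.1]
opening: 0.993
```

```bash
python3 - <<'E'
from pose import *
(x0,s),P=axisfit(('wrist','side'))
goal([*f2w(-27,10),.041],79.9)
im,d,p,T,X=look('wrist','w7.png')
im,d,p,T,X=look('side','s7.png')
cv2.imwrite('pics/s7c.png',cv2.resize(im[150:300,190:390,::-1],None,fx=4,fy=4))
E
```

```text
wrist 0.95 [90.8, 301.2, 304.3, 78.0] 13315 [-38.8  11.5  72.1]
side 0.7 [239.3, 204.9, 16.8, 32.0] 169 [-24.4  61.4  74.9]
inl 0.99
axis x at y=0: -27.3 slope 0.001 z 61.0; y ext -34.0 55.9 rms 0.78 n 13359
t 13.9 pos [0.5023 0.0468 0.0442] fix [-52.9  10.4] ang 79.78 shift cm [-0.04  2.55  0.55] F [ 0.2 -0.3 -0.8] spin -0.002 tilt [ 0.0879 -0.0083 -0.9961]
```

View pics/s7c.png

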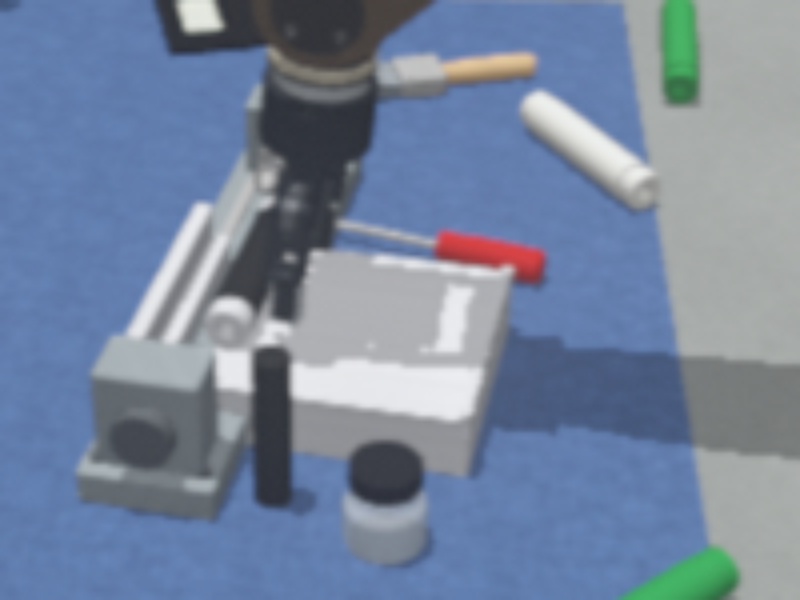

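View pics/w7.png

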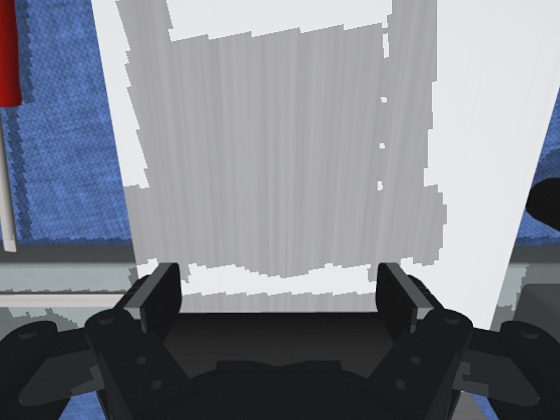

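Straight (slope 0.001), in contact with the fingers and 27 mm short of the trough. I'll keep pushing.

Call:
send_rows --motion '[0,0.4,0.06,0,8.5,0,0.4,0.06,0,8.5,0,0.4,0.06,0,8.5,0,0.4,0.06,0,8.5,0,0.4,0.06,0,8.5,0,0.3,0.06,0,8.5,0,0,0,0,8.5,0,0,0,0,8.5]'

```text
time: 14.8
eef_pos: [0.5271, 0.0424, 0.0425]
tcp_rot: [0.767, 0.641, 0.031, 0.031]
contact_force: [0.4, 0.2, -0.5]
opening: 0.997
```

```bash
python3 - <<'E'
from pose import *
(x0,s),P=axisfit(('wrist','side'),zax=54.)
goal([*f2w(-27,10),.041],79.9)
im,d,p,T,X=look('side','s8.png')
cv2.imwrite('pics/s8c.png',cv2.resize(im[150:300,190:390,::-1],None,fx=4,fy=4))
E
```

```text
wrist 0.71 [100.7, 298.0, 295.5, 76.8] 13535 [-10.3  11.3  65.7]
side 0.78 [232.6, 208.1, 16.5, 28.0] 160 [ 0.  61.2 67.7]
inl 1.0
axis x at y=0: 0.5 slope 0.005 z 54.0; y ext -34.7 58.0 rms 0.67 n 13320
t 15.0 pos [0.5269 0.0425 0.0426] fix [-27.9  10.4] ang 79.79 shift cm [-0.04  0.08  0.16] F [0.5 0.7 0.1] spin -0.002 tilt [ 0.088  -0.0083 -0.9961]
```

View pics/s8c.png

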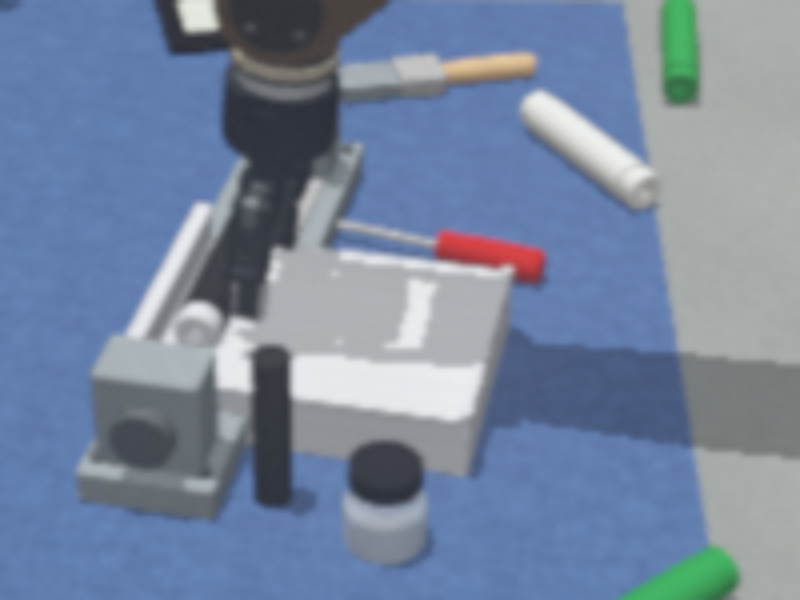

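Call:
send_rows --motion '[0,-0.3,-2,0,8.5,0,0,-4.5,0,8.5,0,0,-4.5,0,8.5,-2,1,-2,0,8.5,-4.3,1,0,0,8.5,-4.3,0.6,0,0,8.5,-4.3,0.6,0,0,8.5,-4.3,0.6,0,0,8.5,-2.5,0.3,0,0,8.5,0,0,0,0,8.5]'

```text
time: 16.05
eef_pos: [0.5133, -0.1839, 0.1809]
tcp_rot: [0.765, 0.643, 0.031, 0.034]
contact_force: [0.4, 0.9, 0.2]
opening: 0.993
```

```bash
python3 - <<'E'
from pose import *
(x0,s),P=axisfit(('top','wrist','side'),zax=54.)
goal([*f2w(0,-207),.16],79.9)
im,d,p,T,X=look('wrist','w9.png')
im,d,p,T,X=look('top','t9.png')
cv2.imwrite('pics/t9c.png',cv2.resize(im[160:280,210:390,::-1],None,fx=4,fy=4))
for cc,(a,dd,XX) in {'top':(im,d,X)}.items():
  m=(dd>0)&(XX[...,2]>.114)&(XX[...,2]<.125)&(XX[...,1]<-.1)&(XX[...,0]>.4)&(XX[...,0]<.65); print([w2f(q).round(1) for q in XX[m][::8]])
E
```

```text
top 0.73 [264.2, 193.8, 47.3, 13.1] 341 [-1.2  0.7 67.6]
wrist 0.8 [437.0, 171.7, 122.2, 41.5] 4273 [ -4.2 -33.6  67.2]
side 0.89 [230.4, 202.3, 29.8, 34.9] 357 [-4.8 25.8 67.4]
inl 0.88
axis x at y=0: 0.2 slope 0.000 z 54.0; y ext -69.7 71.6 rms 1.90 n 4207
t 16.35 pos [ 0.5135 -0.1795  0.1804] fix [  -2.2 -210.5] ang 80.41 shift cm [0.33 0.04 2.06] F [-1.4 -0.5  0. ] spin 0.009 tilt [ 0.0902 -0.0098 -0.9959]
[array([  57.5, -755.6]), array([  23.7, -701.4]), array([ -20.4, -635.7]), array([ -33.9, -640.2])]
```

View pics/w9.png

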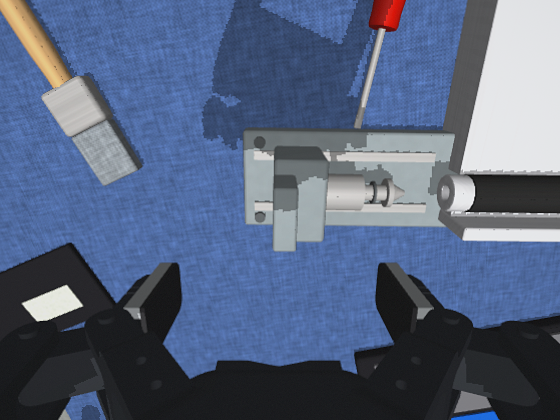

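View pics/t9c.png

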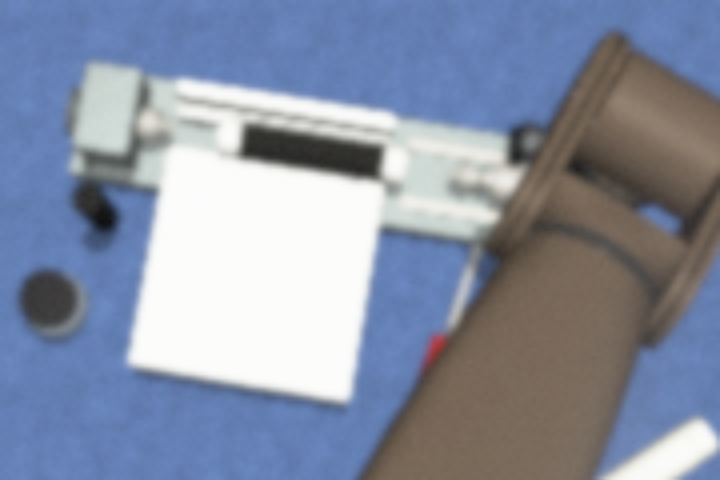

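```bash
cat >> pose.py <<'E'
def lug():
    im,d,p,T,X=look('wrist')
    v=X-np.array([O[0],O[1],0]); F=np.stack([v[...,:2]@xd,v[...,:2]@yd,X[...,2]],-1)*1000
    m=(d>0)&(F[...,2]>114)&(F[...,2]<126)&(abs(F[...,0])<40)&(F[...,1]<-80)&(F[...,1]>-240)
    Q=F[m]; Q=Q[abs(Q[:,1]-np.median(Q[:,1]))<14]; lo,hi=np.percentile(Q,2,0),np.percentile(Q,98,0); print('lug',len(Q),lo.round(1),hi.round(1)); return (lo+hi)/2
E
python3 - <<'E'
from pose import *
c=lug(); print(c)
goal([*f2w(0,c[1]),.091],79.9)
E
```

```text
lug 1605 [ -23.3 -212.5  116.9] [  19.4 -197.1  121.1]
[  -1.95047951 -204.81155682  118.97760989]
t 16.5 pos [ 0.5136 -0.1798  0.1806] fix [  -2.  -210.8] ang 80.41 shift cm [ 0.55 -0.61  8.94] F [ 0.   0.1 -0.1] spin 0.009 tilt [ 0.0905 -0.0101 -0.9958]
```

Call:
send_rows --motion '[0.5,-0.6,2,0.009,8.5,0,0,3,0,8.5,0,0,2.5,0,8.5,0,0,1.3,0,8.5,0,0,0,0,8.5]'

```text
time: 17.0
eef_pos: [0.519, -0.1727, 0.0923]
tcp_rot: [0.764, 0.643, 0.033, 0.035]
contact_force: [0.2, 0.9, -0.3]
opening: 0.996
```

```bash
python3 - <<'E'
from pose import *
goal([*f2w(-1,-205),.091],79.9)
im,d,p,T,X=look('wrist','w10.png')
im,d,p,T,X=look('side','s10.png')
cv2.imwrite('pics/s10c.png',cv2.resize(im[130:280,190:390,::-1],None,fx=4,fy=4))
E
```

```text
t 17.0 pos [ 0.519  -0.1727  0.0923] fix [   2.  -202.8] ang 80.14 shift cm [-0.22 -0.31  0.1 ] F [ 0.2  0.9 -0.3] spin 0.004 tilt [ 0.0954 -0.0124 -0.9954]
```

View pics/w10.png

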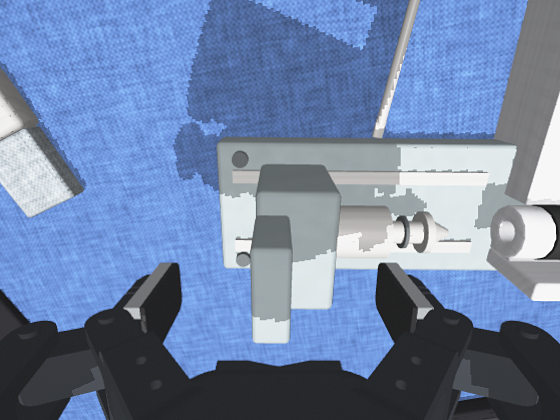

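View pics/s10c.png

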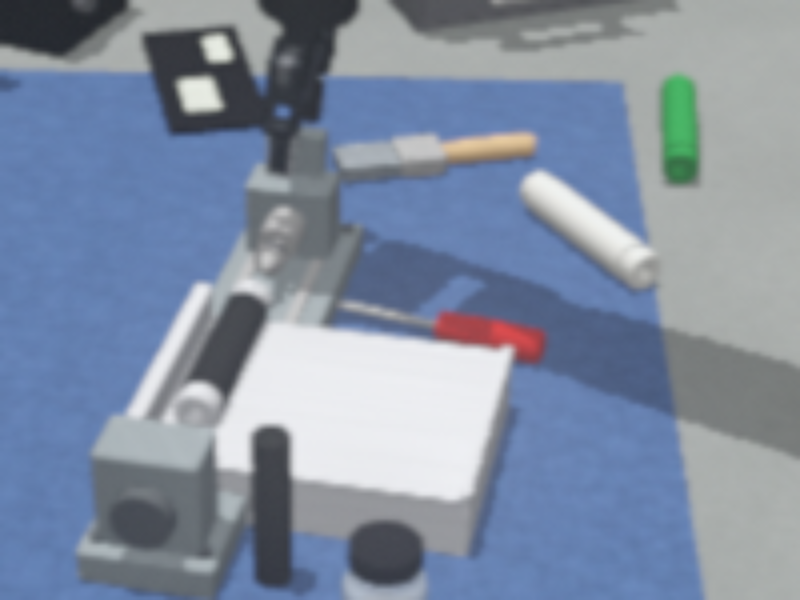

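```bash
python3 - <<'E'
from pose import *
s,M=tool(); im,d,p,T,X=look('wrist')
m=np.zeros((420,560),bool); m[225:340,258:285]=1; m&=(d>0)
L=(X[m]-s['eef_pos'])@M*1000
print('lug in tool',np.percentile(L,3,0).round(1),np.percentile(L,97,0).round(1))
for (u0,u1) in ((128,182),(376,430)):
    m=np.zeros((420,560),bool); m[264:340,u0:u1]=1; m&=(d>0)&(d<.2)
    L=(X[m]-s['eef_pos'])@M*1000
    print('pad in tool',len(L),np.percentile(L,3,0).round(1),np.percentile(L,97,0).round(1))
print(X[225:340:20,265].round(3), d[225:340:20,265])
E
```

```text
lug in tool [ -6.9 -25.4 -28.2] [  3.3  19.8 -11.9]
pad in tool 3383 [-52.7 -16.8 -72.1] [-32.4   8.7 -16.7]
pad in tool 3371 [ 34.7 -16.8 -72.1] [ 55.    8.6 -16.7]
[[ 0.493 -0.173  0.104]
 [ 0.494 -0.173  0.121]
 [ 0.503 -0.175  0.12 ]
 [ 0.511 -0.176  0.12 ]
 [ 0.52  -0.178  0.12 ]
 [ 0.531 -0.18   0.12 ]] [0.13770594 0.12231494 0.12668176 0.12932383 0.13242221 0.13706116]
```

Call:
send_rows --motion '[-0.2,-0.2,0,0,6,0,0,0,0,4,0,0,0,0,2.4,0,0,0,0,1.8,0,0,0,0,1.3,0,0,0,0,1.2,0,0,0,0,1.2]' --grip_force 60

```text
time: 17.85
eef_pos: [0.5207, -0.177, 0.1002]
tcp_rot: [0.765, 0.642, 0.035, 0.042]
contact_force: [0.0, 0.2, 0.6]
opening: 0.174
```

```bash
python3 - <<'E'
from pose import *
goal([*f2w(0,-107),.092],79.9)
s=ctrl.get_state(); print(s['opening'])
im,d,p,T,X=look('wrist','w11.png')
E
```

```text
t 17.85 pos [ 0.5207 -0.177   0.1002] fix [   4.4 -206.7] ang 79.96 shift cm [ 9.97 -0.51  0.77] F [0.  0.2 0.6] spin 0.001 tilt [ 0.1078 -0.0183 -0.994 ]
0.17390272621326297
```

View pics/w11.png

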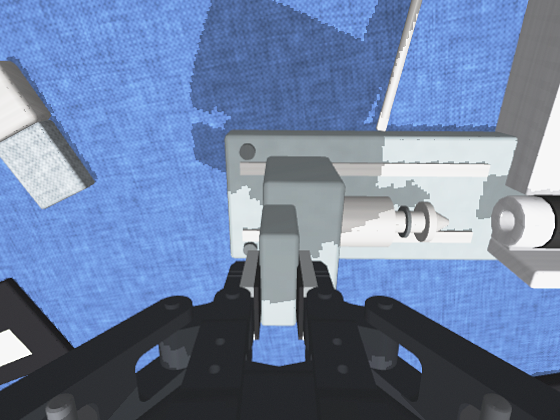

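Call:
send_rows --motion '[0.5,0,0,0,1.2,0.8,0,0,0,1.2,0.8,0,0,0,1.2,0.8,0,0,0,1.2,0.5,0,0,0,1.2,0,0,0,0,1.2]'

```text
time: 18.5
eef_pos: [0.5249, -0.1542, 0.1002]
tcp_rot: [0.766, 0.641, 0.028, 0.048]
contact_force: [0.6, 2.2, 1.0]
opening: 0.17
```

```bash
python3 - <<'E'
from pose import *
goal([*f2w(0,-107),.092],79.9)
s=ctrl.get_state(); print(s['opening'])
im,d,p,T,X=look('wrist','w12.png')
c=lug()
E
```

```text
t 18.5 pos [ 0.5249 -0.1542  0.1002] fix [   4.5 -183.6] ang 79.8 shift cm [ 7.67 -0.54  0.62] F [0.6 2.2 1. ] spin -0.002 tilt [ 0.1041 -0.0387 -0.9938]
0.17044634383997606
lug 4051 [ -23.3 -193.2  115.1] [  19.2 -170.6  124.4]
```

View pics/w12.png

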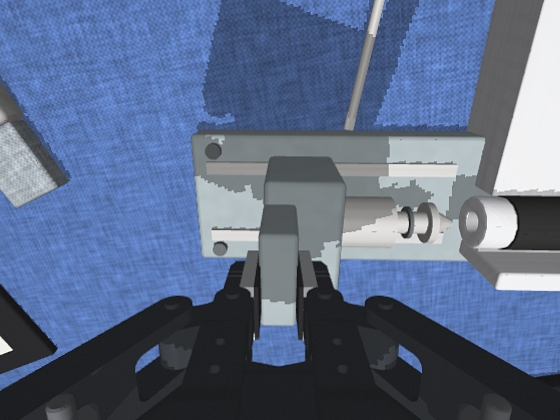

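Call:
send_rows --motion '[0.8,0,0,0,1.2,0.9,0,0,0,1.2,0.9,0,0,0,1.2,0.9,0,0,0,1.2,0.9,0,0,0,1.2,0,0,0,0,1.2]'

```text
time: 19.2
eef_pos: [0.5311, -0.1201, 0.1002]
tcp_rot: [0.766, 0.641, 0.02, 0.053]
contact_force: [2.9, 4.0, 0.4]
opening: 0.174
```

```bash
python3 - <<'E'
from pose import *
goal([*f2w(0,-107),.092],79.9)
s=ctrl.get_state(); print(s['opening'])
im,d,p,T,X=look('wrist','w13.png')
E
```

```text
t 19.2 pos [ 0.5311 -0.1201  0.1002] fix [   4.7 -148.9] ang 79.75 shift cm [ 4.21 -0.55  0.61] F [2.9 4.  0.4] spin -0.003 tilt [ 0.0993 -0.056  -0.9935]
0.17443808068560676
```

View pics/w13.png

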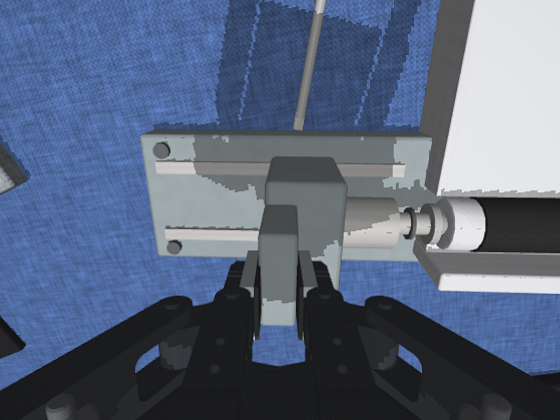

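Call:
send_rows --motion '[0.7,0,0,0,1.2,0.8,0,0,0,1.2,0.8,0,0,0,1.2,0.8,0,0,0,1.2,0,0,0,0,1.2]'

```text
time: 19.75
eef_pos: [0.5354, -0.0972, 0.1005]
tcp_rot: [0.765, 0.641, 0.014, 0.058]
contact_force: [0.1, 5.3, 1.8]
opening: 0.171
```

```bash
python3 - <<'E'
from pose import *
goal([*f2w(0,-107),.092],79.9)
s=ctrl.get_state(); print(s['opening'])
im,d,p,T,X=look('wrist','w14.png')
cv2.imwrite('pics/w14c.png',cv2.resize(im[130:330,230:560,::-1],None,fx=2.4,fy=2.4))
im,d,p,T,X=look('side','s14.png')
cv2.imwrite('pics/s14c.png',cv2.resize(im[150:270,200:340,::-1],None,fx=5,fy=5))
E
```

```text
t 19.75 pos [ 0.5354 -0.0972  0.1005] fix [   4.9 -125.6] ang 79.77 shift cm [ 1.9  -0.57  0.7 ] F [0.1 5.3 1.8] spin -0.002 tilt [ 0.0945 -0.0706 -0.993 ]
0.17079419903425044
```

View pics/w14c.png

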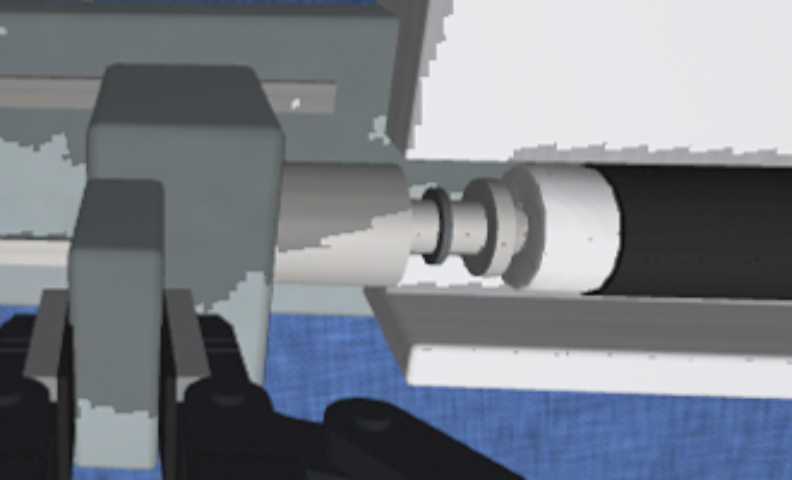

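View pics/s14c.png

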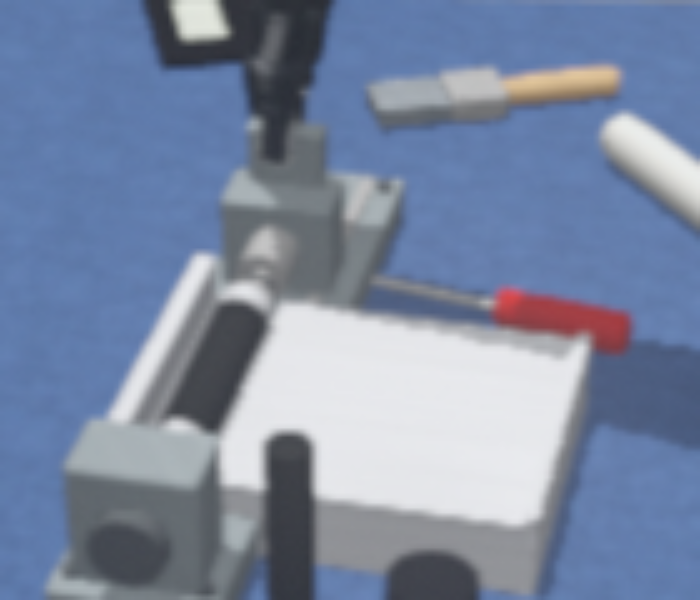

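Call:
send_rows --motion '[0.6,0,0,0,1.2,0.6,0,0,0,1.2,0,0,0,0,1.2]'

```text
time: 20.15
eef_pos: [0.5367, -0.0899, 0.1006]
tcp_rot: [0.764, 0.642, 0.009, 0.061]
contact_force: [-0.2, 5.3, 1.4]
opening: 0.171
```

```bash
cat > chk.py <<'E'
from pose import *
import sys
n=sys.argv[1]
goal([*f2w(0,-108),.092],79.9)
im,d,p,T,X=look('wrist','w%s.png'%n)
cv2.imwrite('pics/w%sc.png'%n,cv2.resize(im[150:300,330:530,::-1],None,fx=4,fy=4,interpolation=cv2.INTER_CUBIC))
E
python3 chk.py 15
```

```text
t 20.15 pos [ 0.5367 -0.0899  0.1006] fix [   4.9 -118.2] ang 79.9 shift cm [ 1.07 -0.57  0.74] F [-0.2  5.3  1.4] spin -0.0 tilt [ 0.0921 -0.0811 -0.9924]
```

View pics/w15c.png

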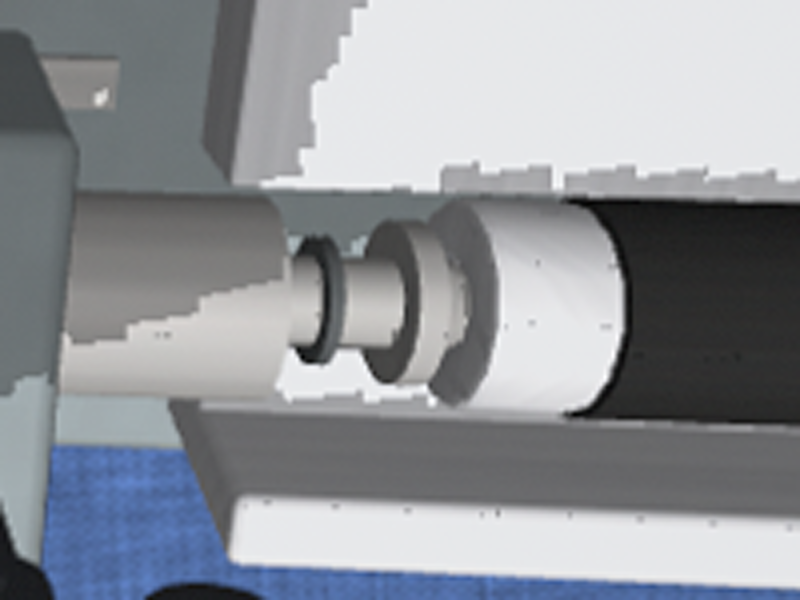

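Call:
send_rows --motion '[0.5,0,0,0,1.2,0.4,0,0,0,1.2,0,0,0,0,1.2]'

```text
time: 20.5
eef_pos: [0.5375, -0.0858, 0.1006]
tcp_rot: [0.763, 0.643, 0.005, 0.064]
contact_force: [-0.9, 3.6, 1.9]
opening: 0.17
```

```bash
python3 chk.py 16
```

```text
t 20.5 pos [ 0.5375 -0.0858  0.1006] fix [   4.9 -114. ] ang 79.96 shift cm [ 0.66 -0.58  0.76] F [-0.9  3.6  1.9] spin 0.001 tilt [ 0.0893 -0.0911 -0.9918]
```

View pics/w16c.png

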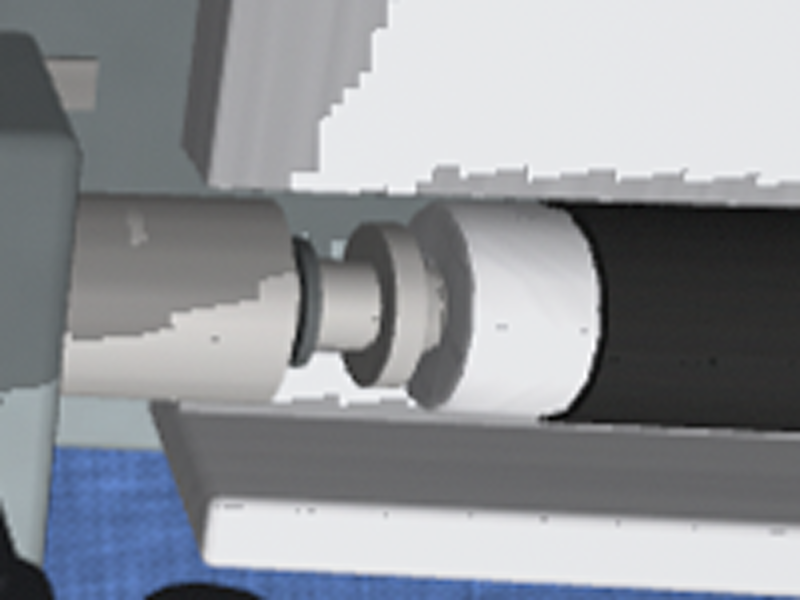

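Call:
send_rows --motion '[0.4,0,0,0,1.2,0.4,0,0,0,1.2,0,0,0,0,1.2]'

```text
time: 20.85
eef_pos: [0.538, -0.0827, 0.1006]
tcp_rot: [0.763, 0.643, 0.0, 0.067]
contact_force: [-1.2, 3.6, 2.1]
opening: 0.171
```

```bash
python3 chk.py 17
```

```text
t 20.85 pos [ 0.538  -0.0827  0.1006] fix [   5.  -110.9] ang 80.0 shift cm [ 0.36 -0.58  0.78] F [-1.2  3.6  2.1] spin 0.002 tilt [ 0.0864 -0.1011 -0.9911]
```

View pics/w17c.png

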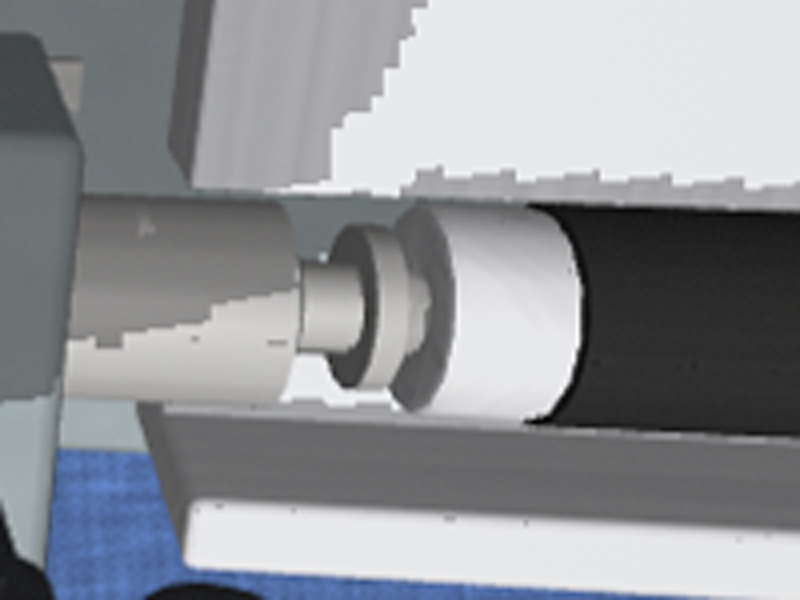

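```bash
cat > prof.py <<'E'
from pose import *
import sys
for cam in sys.argv[1:]:
    im,d,p,T,X=look(cam)
    v=X-np.array([O[0],O[1],0]); F=np.stack([v[...,:2]@xd,v[...,:2]@yd,X[...,2]],-1)*1000
    m=(d>0)&(abs(F[...,0])<11)&(F[...,1]>-105)&(F[...,1]<20)&(F[...,2]>50)&(F[...,2]<85)
    Q=F[m]; print(cam,m.sum())
    for y in range(-85,-5,1):
        q=Q[(Q[:,1]>=y)&(Q[:,1]<y+1)]
        if len(q)>2: print(y,len(q),np.percentile(q[:,2],95).round(1),end=' | ')
    print()
E
python3 prof.py wrist; python3 - <<'E'
from pose import *
axisfit(('side','wrist','top'),zax=56.)
E
```

```text
wrist 7524
-85 36 84.9 | -84 36 84.9 | -83 37 84.9 | -82 27 85.0 | -81 40 85.0 | -80 46 84.9 | -79 56 84.9 | -78 57 84.6 | -77 14 82.5 | -75 56 71.3 | -74 64 70.9 | -73 63 71.1 | -72 68 71.1 | -71 71 70.8 | -70 70 71.3 | -69 66 71.0 | -68 70 71.3 | -67 65 71.1 | -66 63 71.0 | -65 69 71.1 | -64 62 71.2 | -63 66 70.9 | -62 70 71.0 | -61 68 70.7 | -60 65 70.9 | -59 69 71.0 | -58 69 70.7 | -57 67 71.0 | -56 69 71.1 | -55 70 70.8 | -54 65 71.0 | -53 68 71.2 | -52 73 71.0 | -51 66 71.1 | -50 69 70.9 | -49 68 70.9 | -48 72 71.1 | -47 71 70.9 | -46 62 70.9 | -45 18 70.0 | -44 7 65.3 | -43 13 65.0 | -42 19 63.2 | -41 47 62.5 | -40 37 62.7 | -39 39 62.8 | -38 38 62.8 | -37 44 62.4 | -36 43 62.6 | -35 62 65.5 | -34 253 67.4 | -33 65 68.0 | -32 75 67.9 | -31 66 68.2 | -30 22 67.5 | -29 6 64.7 | -28 26 63.5 | -27 32 62.7 | -26 227 69.1 | -25 222 70.6 | -24 77 71.3 | -23 74 70.8 | -22 71 70.9 | -21 76 71.1 | -20 73 71.1 | -19 68 71.3 | -18 79 71.2 | -17 74 71.2 | -16 68 71.1 | -15 73 71.4 | -14 76 71.2 | -13 71 70.8 | -12 80 71.0 | -11 61 70.9 | -10 62 70.5 | -9 109 71.6 | -8 99 72.0 | -7 66 71.7 | -6 69 71.8 | 
side 0.62 [231.4, 210.4, 20.6, 26.1] 230 [-4.4 47.4 69.9]
wrist 0.6 [426.0, 199.5, 134.0, 64.5] 6905 [-5.8  3.4 68.5]
top 0.64 [252.9, 187.0, 39.7, 15.3] 311 [-0.8 52.3 68.8]
inl 0.89
axis x at y=0: 1.1 slope -0.015 z 56.0; y ext -25.1 96.8 rms 1.57 n 6608
```

Call:
send_rows --motion '[0,0,0,0,2.2,0,0,0,0,4,0,0,0,0,6,0,0,0,0,8.5,0,0,0,0,8.5,0,0,-1,0,8.5,0,0,-2.5,0,8.5,0,0,-3,0,8.5,0,0,0,0,8.5]'

```text
time: 22.15
eef_pos: [0.532, -0.0756, 0.1668]
tcp_rot: [0.758, 0.649, -0.003, 0.069]
contact_force: [0.4, 0.3, 0.8]
opening: 0.998
```

```bash
python3 prof.py wrist | tr '|' '\n' | sed -n '/^ *-5[0-9]/p;/^ *-[2-4][0-9] /p' | tr '\n' '|'; python3 chk.py 18
```

```text
-59 38 71.0 | -58 36 71.1 | -57 44 70.9 | -56 37 71.2 | -55 36 70.9 | -54 41 71.2 | -53 37 71.2 | -52 40 71.2 | -51 34 70.6 | -50 37 71.2 | -49 41 70.8 | -48 34 70.8 | -47 46 71.3 | -46 38 71.6 | -45 10 70.6 | -44 14 65.6 | -43 20 65.1 | -42 16 62.6 | -41 21 62.1 | -40 25 62.2 | -39 23 62.8 | -38 25 62.6 | -37 20 62.9 | -36 24 62.5 | -35 22 62.3 | -34 112 67.5 | -33 38 68.9 | -32 41 68.2 | -31 40 68.1 | -30 23 67.6 | -29 4 64.7 | -28 21 64.1 | -27 24 63.2 | -26 69 68.3 | -25 111 69.9 | -24 49 71.0 | -23 37 71.3 | -22 45 71.0 | -21 37 71.4 | -20 39 70.8 |t 22.2 pos [ 0.5308 -0.0753  0.1646] fix [  -3.4 -104.9] ang 80.88 shift cm [ 0.37 -0.37  7.25] F [-0.6  0.4  0.1] spin 0.017 tilt [ 0.0817 -0.1086 -0.9907]
```

View pics/w18.png

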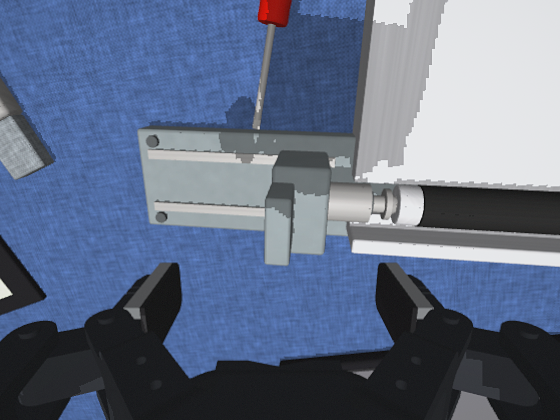

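Call:
send_rows --motion '[0,0,-4,0,8.5,0,-0.5,-4,0,8.5,4,-2,-1,0,8.5,4.5,-1.5,0,0,8.5,4.5,0,0,0,8.5,0,0,0,0,8.5]'

```text
time: 22.85
eef_pos: [0.4998, 0.0715, 0.2315]
tcp_rot: [0.76, 0.647, -0.009, 0.061]
contact_force: [-0.7, -1.0, -0.8]
opening: 0.993
```

```bash
python3 chk.py 19; python3 - <<'E'
from pose import *
axisfit(('wrist',),zax=56.)
axisfit(('wrist','top','side'),zax=56.,zlo=.06)
im,d,p,T,X=look('wrist')
v=X-np.array([O[0],O[1],0]); F=np.stack([v[...,:2]@xd,v[...,:2]@yd,X[...,2]],-1)*1000
# axis heights along y
for y in (-15,20,60,100,118):
    m=(d>0)&(abs(F[...,1]-y)<3)&(abs(F[...,0])<17)&(F[...,2]>58); q=F[m]
    if len(q)>8:
        A=np.c_[2*q[:,0],2*q[:,2],np.ones(len(q))]; s=np.linalg.lstsq(A,q[:,0]**2+q[:,2]**2,rcond=None)[0]; print(y,'top z',np.percentile(q[:,2],95).round(1),'x of circle',s[:2].round(1))
for y in range(112,150):
    q=F[(d>0)&(abs(F[...,1]-y-.5)<.5)&(abs(F[...,0])<6)&(F[...,2]>50)]
    if len(q)>1: print(y,np.percentile(q[:,2],90).round(1),end='|')
E
```

```text
t 22.85 pos [0.4998 0.0715 0.2315] fix [-59.8  34.3] ang 80.62 shift cm [-12.94   4.53  15.64] F [-0.7 -1.  -0.8] spin 0.013 tilt [ 0.066  -0.1047 -0.9923]
wrist 0.68 [234.4, 215.4, 157.0, 38.4] 4153 [-5.7 51.4 69. ]
inl 0.96
axis x at y=0: 0.8 slope 0.007 z 56.0; y ext -21.9 122.0 rms 0.96 n 4005
wrist 0.71 [237.4, 213.4, 152.7, 38.0] 4304 [-5.8 51.6 68.9]
top 0.6 [283.6, 194.7, 15.4, 4.0] 44 [ 4.5 -4.1 70.4]
side 0.62 [230.7, 208.8, 21.8, 30.3] 253 [-5.5 52.1 69.5]
inl 0.95
axis x at y=0: 1.0 slope 0.005 z 56.0; y ext -23.0 121.9 rms 1.06 n 3999
-15 top z 71.2 x of circle [-0.  56.3]
20 top z 71.8 x of circle [ 0.2 56.5]
60 top z 71.8 x of circle [ 0.4 56.2]
100 top z 71.8 x of circle [ 0.6 56.3]
118 top z 71.0 x of circle [ 0.9 55.9]
112 70.6|113 71.6|114 71.1|115 71.1|116 70.9|117 70.8|118 70.5|119 71.1|120 70.8|121 71.1|122 71.1|123 71.0|124 70.3|127 63.6|128 63.4|129 68.4|130 69.1|131 68.9|132 69.3|133 68.1|134 69.4|135 69.0|136 68.8|137 69.3|138 69.0|139 69.0|140 68.5|141 69.0|142 68.8|143 84.9|144 91.1|145 93.7|146 95.4|147 95.7|148 95.6|149 95.6|
```

View pics/w19.png

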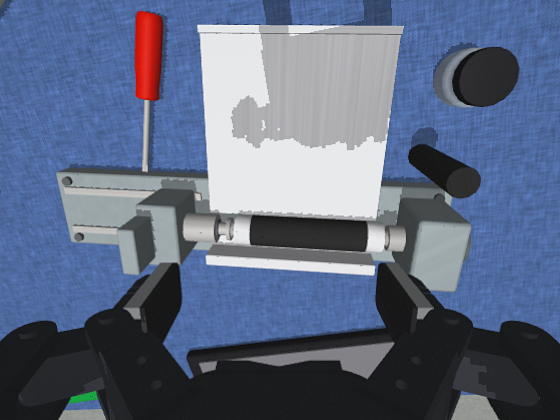

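```bash
python3 -c "
from plant import workorder
print(workorder.sign_off())"
```

```text
the job is handed in; nothing more can be done
None
```

The roller is held between both centres with the pin sunk about half way, and I signed the job off at about 23 s of the 51 s allowed.

**What I did**
- **First push:** I rolled the dark-sleeved roller from behind with the open fingers. It rolled ahead without straightening, still about 0.22 rad skewed.
- **Straightening:** I pinched it lightly in place on the deck, without a commanded lift, turned it parallel to the trough and slid it about 1 cm along its axis. While the fingers closed and for the rest of that hold, the gripper read 4–8 mm higher than planned. The roller stayed far below the 85 mm lift limit.
- **Trough:** I released it and rolled it straight in with both fingers. It dropped in at x about 0.5 mm and z about 54 mm.
- **Clamping:** I pinched the tailstock's thumb lug, slid it up in short steps, opened the fingers and backed away.

**Last checks (wrist camera, fixture frame)**

| Check | Measured | Needed |
|---|---|---|
| Roller axis across (x) | about 0.0 to 0.9 mm | within 3 mm |
| Roller axis height (z) | about 56.3 mm | 56 ± 3 mm |
| Roller ends along the line | about −25 and +124.5 mm, so middle near 50 | 50 ± 4 mm |
| Skew | about 0.007 rad | below 0.04 rad |
| Pin sink | about 9 mm, ring at the barrel mouth | 5 to 15 mm |

- **After release:** The pin and roller readings did not change when I let go. Force readings were near zero with the gripper clear.
- **One disagreement:** An earlier roller fit, taken while the gripper still held the tailstock and covered part of the view, gave a skew of −0.015 rad.
- **Other things:** The screwdriver, jar and short roller look in place in the last picture. I did not measure them or the battery, drive and brush.

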